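# Clamp the chestpiece in its inspection slide

## Task

The loan plate carrying the black cardiology chestpiece rattles about in the aluminium inspection slide. Swing the clamp lever fully round to free the sliding stop, gently push the stop along until the plate is hard against the far end and the stop's rubber bumper is squashed by a few millimetres, then swing the lever back fully home so that the stop stays locked with the bumper still squashed against the plate. Move the plate only with the stop, do not touch it or the chestpiece yourself, do not crush it, and leave the other things on the counter where they are.

Things in the scene. Friction and masses are not known exactly. Their poses are not given: they have to be found in the camera images.
- rack: Fixed aluminium trough, 400 mm long (its y) by 110 mm (x), origin at the centre of its underside. Floor 12 mm up; side walls at x = +-38 mm, 6 mm thick, tops 34 mm up; +y end open. At the -y end a block 60 mm high carries a black backing pad, front face set between y = -164 and -136 mm (how far is not told: see or feel it); it does not yield to gentle pushing.
- stop: Sliding stop: steel block 62 mm wide (x), 70 mm long (y), in the trough, axes parallel to the rack's; origin at its middle on the trough floor (12 mm above the counter). Slides only along y, 130 mm towards -y from its outermost place (rack y = +125 mm). With the clamp free it takes about 9 N to slide either way and stays where left; clamped it holds over 40 N.
- stop_rear (a point): Centre of the stop's flat rear face, 35 mm towards +y from the stop's origin and 47 mm above the counter. The face is 58 mm wide and reaches from 14 to 80 mm above the counter. Push here towards -y; the trough behind it is clear.
- stop_front (a point): Centre of the stop's front face, 35 mm towards -y from its origin, 25 mm above the counter. From it a yellow rubber bumper, 26 mm across, stands out 25 mm when free; it gives 1.5 N per mm and bottoms after 12 mm. With the clamp free the stop's own friction keeps up to about 8 N (5 mm) of squash when let go.
- clamp (a joint): Lever angle, rad: 0 = home, fully clamped, on its end stop (starts at 0 to 0.08); 1.6 = fully free (other end stop). Turns about the vertical through the stop's origin; grows counter-clockwise from above. The grip is gone beyond about 0.85. Moving it takes about 4.5 N at the handle, 7.5 N near home; it stays where left. The arm points at -1.222 + value from the stop's x axis.
- clamp_grip (a point): On the axis of the lever's upright black handle peg, 16 mm thick, 85 mm from the turning axis; the point is 120 mm above the counter, the peg spans 84 to 142 mm. The arm (14 mm wide) has its top 96 mm above the counter, the hub on the turning axis is 32 mm across and 102 mm high. Home: arm mostly to -y, over the plate; free: mostly to +x.
- chestpiece: The grey loan plate, 64 mm (x) by 110 mm (y) by 22 mm, with the black chestpiece fixed on top (48 mm across; top 55 mm above the plate's underside, 67 mm above the counter). Loose in the trough, axes nearly parallel to the rack's, origin at the centre of its underside. About 0.2 to 0.36 kg.
- tuning_fork: Bystander: steel tuning fork 170 mm long, lying on the counter. Leave alone.
- pen_light: Bystander: white pen light 135 mm long, lying. Leave alone.
- spare_head: Bystander: another black chestpiece, 48 mm across and 33 mm high, without a plate, on the counter. Leave alone.
- reflex_hammer: Bystander: reflex hammer 220 mm long, lying. Leave alone.
- gel_bottle: Bystander: hand gel bottle 60 mm across, 150 mm high. Leave alone.
- pen_cup: Bystander: steel cup 72 mm across, 95 mm high. Leave alone.
- tape_roll: Bystander: roll of paper tape 68 mm across, 26 mm high. Leave alone.
Things that resemble listed ones, but are neither listed nor needed, are in the scene too. What is shaped like the chestpiece but orange or pink is not meant.

How it is judged:
By the outcome, as a careful person would: the job done as asked, in the order asked, and still so for the second after the job is handed in, with the robot touching nothing.
It also fails if it takes over 72 s, if anything falls off the work surface, if the arm or the gripper's body presses on something with over 40 N, if the wrist force passes 120 N, or if a joint passes its speed limit or range.

## Robot

A 6-joint arm with a two-finger parallel gripper is mounted at the origin on the work surface. World frame = base frame: x ahead of the robot, y to its left, z up, the work surface at z = 0. Lengths are in m, angles in rad, forces in N, time in s.
With the tool pointing down it reaches from about 0.35 to 0.85 m from the base axis. Payload 8.1 kg.
Tool frame: the origin (TCP) lies at the centre of the arm's flange, where the gripper is bolted on; the fingertips stand 186 mm ahead of it and the grasp point (between the pads) lies 167 mm ahead of it; z points along the fingers, y is the line along which they close (so a half turn about z gives the same grasp; the last joint's range is limited). The gripper opens to 93 mm and grips with 3 to 60 N. Pads are 15 mm wide; open, the fingers measure 128 mm over their backs; the gripper's body (75 mm by 188 mm) begins 65 mm behind the grasp point.
Start: joints at [1.023, 0.13, 1.488, -0, 1.523, -0.085], TCP at [0.268, 0.537, 0.405] pointing down, gripper open.
Joint ranges: [-2.96, 2.96], [-0.89, 2.26], [0.02, 2.5], [-1.34, 4.48], [0, 2.73], [-2.66, 2.66]. Speed limits (rad/s): [2.39, 2.39, 2.79, 3.14, 3.14, 3.14].

## Interface

Orientations are given as a rotation vector (axis times angle).
In Python, from plant import read_state, read_camera, camera_params, robot gives the robot as it stands.
- The arm moves only by the tool carry_out, never from a script. Its argument "targets" is a list of rows, each an object of numbers: "hand": the opening in per cent of the stroke, from 0 (shut) to 100 (fully open); "x", "y", "z": the shift along the tool's x, y, z in m; "ax", "ay", "az": the turn, a rotation vector about the tool's x, y, z in rad. In form: [{"hand": .., "x": .., "y": .., "z": .., "ax": .., "ay": .., "az": ..}, ...]. A call has 1 to 8 rows; each row is the pose to reach, as a shift and turn from the pose commanded when the call began, along the tool's axes at that moment; what a row does not reach only later rows make up. A row lasts 1/8 s, in which the tool goes at most 62.5 mm and 10.7 degrees, less where a joint would pass 70% of its speed; a pose out of reach is approached as far as the arm can. A call with a gripper value outside its range is refused whole. The fingers move at their own pace and stop on an object; "newtons" is the grip in N (left out, the last holds). Time passes only in rows, so rows that repeat a pose let the fingers close. It gives the time, the measured TCP pose, the force, the opening and the grip force at its end, in the units of the state.
- read_state(): the state, without advancing time (a new reading comes with each control period).
- read_camera(name): name is "scene" or "side" or "wrist"; returns (picture, depth): 400x640x3 uint8, blue, green, red; 400x640 float32, m along the optical axis (not along the pixel's ray), 0 where there is no reading.
- camera_params(name): a dict with "fx", "fy", "cx", "cy" (pixels), "position" and "rotation" of the camera in the world. Camera axes: x right, y up, looking along -z (the intrinsics and any distortion apply to the point x, -y, -z); pixel columns grow to the right and rows downward; lengths in m; the calibration is good to about 2 mm. A picture is of the moment at which its call begins: read the wrist's pose just before it. camera_params takes no time and is no camera call; for the wrist camera it gives the pose at the moment of the call.
- robot.close_job(): hands the job in; it is judged then, once.
The state is a dict: "t": time; "q": joint angles; "dq": joint speeds; "joint_torque": joint torques, N m; "tool_pos": TCP position; "orientation": TCP orientation; "force": force on the tool from outside, world axes, zero at the start; "wrist_torque": the same for the moment, N m; "opening": finger opening in m; "gripper_force": force on a finger pad.
Only numpy, scipy, OpenCV 4.12 (cv2) and the standard library are available. Lean on these libraries where they do the work, as an engineer would, in place of code of your own. Each camera call takes 0.05 s, during which the arm holds its last target. There are 200 camera calls.

## Working session

There is one attempt and no reset: what is moved stays moved. The work goes in short steps, Python scripts to look and compute and a tool call to move; the robot and the scene stay as the last step left them, time stands still between calls to the robot, and variables do not carry over. Pictures are saved under pics/ and viewed, at most 10 in all, crops included, and the job is handed in when it is done.

Besides the shell and the picture viewer there is one more tool, called after ">>>" by a JSON object that holds its "api" and its "payload". carry_out: Moves the arm, as the interface text tells. Its arguments: {"type":"object","properties":{"targets":{"type":"array","items":{"type":"object","properties":{"hand":{"type":"number"},"x":{"type":"number"},"y":{"type":"number"},"z":{"type":"number"},"ax":{"type":"number"},"ay":{"type":"number"},"az":{"type":"number"}}}},"newtons":{"type":"number"}},"required":["targets"]}

```bash
mkdir -p pics
cat > h.py <<'E'
import numpy as np, cv2
from plant import read_state, read_camera, camera_params, robot
def pts(name,depth,P):
    v,u=np.mgrid[0:400,0:640]
    d=depth
    c=np.stack([(u-P['cx'])/P['fx']*d,-(v-P['cy'])/P['fy']*d,-d],-1)
    return c@np.array(P['rotation']).T+np.array(P['position'])
E
python3 - <<'E'
from h import *
s=read_state();print(s['t'],s['tool_pos'],s['orientation'],s['opening'],s['force'])
for n in('scene','side'):
    P=camera_params(n);im,d=read_camera(n);print(n,P)
    cv2.imwrite(f'pics/{n}0.png',im);np.savez(f'{n}0.npz',im=im,X=pts(n,d,P),d=d)
E
```

```text
0.0 [0.26772831 0.53670367 0.40370198] [-7.20390471e-01 -3.05731711e+00  2.76461205e-03] 0.09276107786026908 [0.37452968 0.84131615 1.06141383]
scene {'fx': 377.91964176131233, 'fy': 377.91964176131233, 'cx': 314.39247328036214, 'cy': 196.2263558307711, 'position': array([ 0.87473576, -0.59296247,  0.9169884 ]), 'rotation': array([0.70000323, 0.18509899, 0.51322956])}Traceback (most recent call last):
  File "<stdin>", line 5, in <module>
  File "h.py", line 7, in pts
    return c@np.array(P['rotation']).T+np.array(P['position'])
           ~~~~~~~~~~~~~~~~~~~~~~~~~~~^~~~~~~~~~~~~~~~~~~~~~~~
ValueError: operands could not be broadcast together with shapes (400,640) (3,)
```

```bash
sed -i "s/np.array(P\['rotation'\]).T/cv2.Rodrigues(np.array(P['rotation']))[0].T/" h.py
python3 - <<'E'
from h import *
for n in('scene','side'):
    P=camera_params(n);im,d=read_camera(n);print(n,P)
    cv2.imwrite(f'pics/{n}0.png',im);np.savez(f'{n}0.npz',im=im,X=pts(n,d,P),d=d)
E
```

```text
scene {'fx': 377.91964176131233, 'fy': 377.91964176131233, 'cx': 314.39247328036214, 'cy': 196.2263558307711, 'position': array([ 0.87473576, -0.59296247,  0.9169884 ]), 'rotation': array([0.70000323, 0.18509899, 0.51322956])}
side {'fx': 491.8074397869858, 'fy': 491.8074397869858, 'cx': 317.3936795266608, 'cy': 199.16087374862633, 'position': array([-0.11085305, -0.94921427,  1.05170967]), 'rotation': array([ 0.86082745, -0.26603528, -0.53824672])}
```

View pics/scene0.png

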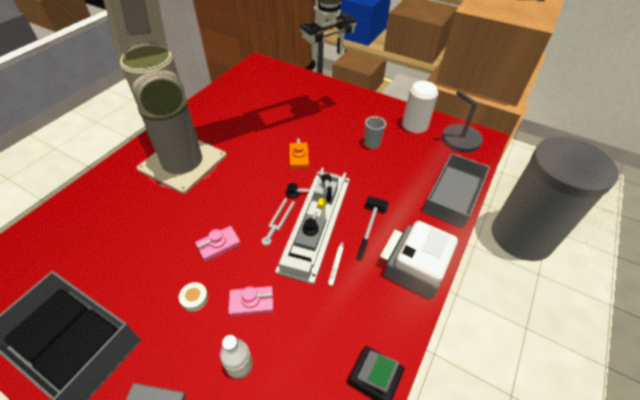

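View pics/side0.png

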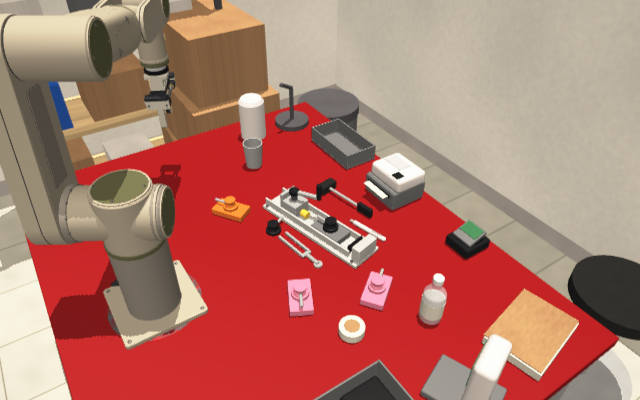

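Run:
```python
from h import *
a=np.load('scene0.npz');b=np.load('side0.npz')
A=cv2.resize(a['im'][165:285,250:400],None,fx=4,fy=4,interpolation=cv2.INTER_CUBIC)
B=cv2.resize(b['im'][175:275,255:395],None,fx=4,fy=4,interpolation=cv2.INTER_CUBIC)
cv2.imwrite('pics/a1.png',A);cv2.imwrite('pics/b1.png',B)
for n,f in(('scene',a),('side',b)):
    X=f['X'];im=f['im'].astype(int)
    red=(im[...,2]>120)&(im[...,1]<60)
    m=red&(f['d']>0)&(X[...,0]>.3)&(X[...,0]<.8)&(abs(X[...,1])<.3)
    print(n,'table z',np.median(X[m][:,2]),X[m][:,2].std())
    # rack: non-red light px
    w=(~red)&(f['d']>0)&(X[...,2]>.02)&(X[...,2]<.045)&(im.min(-1)>110)
    k=cv2.connectedComponentsWithStats(w.astype(np.uint8))
    for i in range(1,k[0]):
        if k[2][i,4]>60:
            p=X[k[1]==i]; print(k[2][i],k[3][i],p.mean(0),cv2.minAreaRect((p[:,:2]*1000).astype(np.float32)))
```

```text
scene table z -0.0019080454497305 0.002053881953693554
[160   3  35  15 142] [177.04929577  10.23239437] [-0.82558826  0.83584574  0.03202156] ((-832.2975463867188, 835.6985473632812), (246.31866455078125, 20.768028259277344), 0.3480871319770813)
[560   8  80  22 417] [600.7529976   18.45803357] [1.15311123 1.92782929 0.03265039] ((1146.52685546875, 1929.0465087890625), (34.97782897949219, 384.4617004394531), 89.8585205078125)
[405 117  24  11 124] [415.62096774 123.37903226] [0.62885813 0.57655382 0.0325256 ] ((630.1497192382812, 580.645751953125), (87.21381378173828, 30.205541610717773), 18.160755157470703)
[285 173  61  93 914] [313.75273523 225.98905908] [ 0.543303   -0.02304427  0.03078055] ((526.10107421875, 27.438812255859375), (83.11247253417969, 361.92578125), 13.386640548706055)
[196 227  42  30 406] [216.86945813 242.35221675] [ 0.33730256 -0.21253091  0.02614072] ((333.2420654296875, -208.00833129882812), (108.09809112548828, 62.094642639160156), 63.10826110839844)
[179 283  28  25 417] [192.53717026 295.47721823] [ 0.38906279 -0.36895056  0.02474064] ((387.3028564453125,
[... 1685 characters left out ...]
0.21415903  0.02700096] ((331.0471496582031, -206.72503662109375), (110.38191986083984, 62.24793243408203), 62.130592346191406)
[ 484  289   95   88 3987] [532.68949085 330.90544269] [ 0.75736577 -0.62412246  0.0270106 ] ((760.6965942382812, -619.25634765625), (219.75257873535156, 153.27696228027344), 11.279119491577148)
[420 307  23  14 138] [430.18115942 315.10869565] [ 0.57064256 -0.45276214  0.03253972] ((573.7492065429688, -451.6418762207031), (22.642417907714844, 56.347347259521484), 41.81964111328125)
[339 316  27  23 475] [351.79578947 326.61894737] [ 0.38556627 -0.36746353  0.02421157] ((386.5972595214844, -365.96728515625), (66.97610473632812, 65.99017333984375), 4.120229721069336)
```

View pics/a1.png

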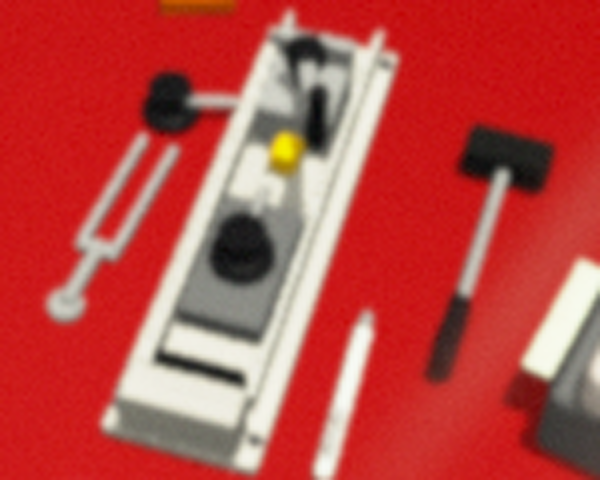

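View pics/b1.png

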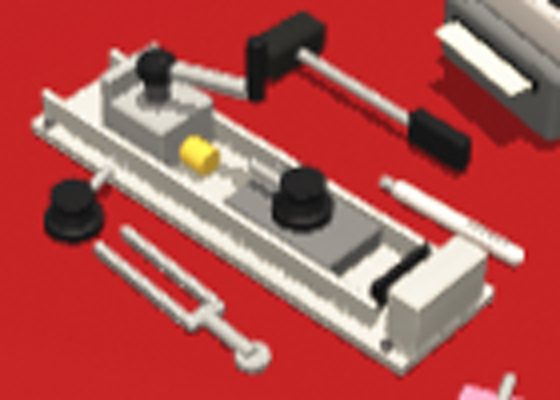

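```bash
cat >> h.py <<'E'
from scipy.spatial.transform import Rotation as Ro
def tool():
    s=read_state(); return s, np.array(s['tool_pos']), Ro.from_rotvec(s['orientation'])
def go(p,yaw):
    """row numbers (tool axes) to bring TCP to p with tool y at world angle yaw (deg), pointing down"""
    s,q,R=tool(); d=R.inv().apply(np.array(p)-q)
    y=np.array([np.cos(np.radians(yaw)),np.sin(np.radians(yaw)),0]);z=np.array([0,0,-1.]);x=np.cross(y,z)
    T=Ro.from_matrix(np.stack([x,y,z],1)); return np.round(d,4),np.round((R.inv()*T).as_rotvec(),4)
E
python3 - <<'E'
from h import *
P=camera_params('wrist');s,q,R=tool()
C=Ro.from_rotvec(P['rotation'])
print(P['fx'],P['cx'],P['cy'],'cam in tool',R.inv().apply(P['position']-q),(R.inv()*C).as_matrix().round(3))
print('tool axes',R.as_matrix().round(3))
for n in('scene','side'):
    f=np.load(n+'0.npz');X=f['X'];im=f['im'].astype(int);Z=X[...,2]
    box=(X[...,0]>.4)&(X[...,0]<.7)&(abs(X[...,1])<.27)&(f['d']>0)
    yel=box&(im[...,0]<90)&(im[...,1]>130)&(im[...,2]>150);print('yellow',X[yel].mean(0),yel.sum())
    blk=box&(im.max(-1)<60)&(Z>.085);p=X[blk]
    if len(p):
        k=cv2.connectedComponentsWithStats(blk.astype(np.uint8))
        for i in range(1,k[0]):
            if k[2][i,4]>3: print('black',k[3][i],k[2][i,4],X[k[1]==i].mean(0),X[k[1]==i].max(0))
print(go([.53,-.05,.45],104))
print(go([.53,.03,.45],104))
E
```

```text
342.85773087506004 315.45059314568846 199.6727565611699 cam in tool [ 0.07221013 -0.0001466   0.0212286 ] [[ 0.001  0.965  0.262]
 [ 1.    -0.001 -0.001]
 [-0.     0.262 -0.965]]
tool axes [[-0.895  0.446 -0.001]
 [ 0.446  0.895 -0.001]
 [ 0.    -0.001 -1.   ]]
yellow [0.51776806 0.061796   0.03080896] 65
black [325.79487179 177.28205128] 39 [0.50743176 0.10562974 0.09738846] [0.52148996 0.11646116 0.10172274]
black [328.55357143 194.80357143] 56 [0.55590673 0.03459007 0.11527801] [0.56133894 0.04079775 0.14200971]
yellow [0.51434101 0.0614082  0.02833685] 56
black [318.875      191.43055556] 72 [0.55218611 0.03690702 0.11822748] [0.56245767 0.04782748 0.14193669]
black [293.23076923 191.09615385] 52 [0.50136072 0.10598513 0.09554912] [0.51476247 0.12067404 0.10323055]
(array([-0.4966, -0.408 , -0.0456]), array([-1.300e-03, -6.000e-04, -7.072e-01]))
(array([-0.4609, -0.3364, -0.0457]), array([-1.300e-03, -6.000e-04, -7.072e-01]))
```

>>> {"api": "carry_out", "payload": {"targets": [{"x":-0.06,"y":-0.04,"z":-0.03,"az":-0.15},{"x":-0.12,"y":-0.08,"z":-0.046,"az":-0.3},{"x":-0.17,"y":-0.12,"z":-0.046,"az":-0.45},{"x":-0.22,"y":-0.16,"z":-0.046,"az":-0.6},{"x":-0.27,"y":-0.2,"z":-0.046,"az":-0.707},{"x":-0.32,"y":-0.235,"z":-0.046,"az":-0.707},{"x":-0.37,"y":-0.27,"z":-0.046,"az":-0.707},{"x":-0.42,"y":-0.305,"z":-0.046,"az":-0.707}]}}

```text
schema error: expected keys hand, x, y, z, ax, ay, az
```

Run:
```python
from h import *
print(go([.527,.03,.45],104),read_state()['t'])
```

```text
(array([-0.4582, -0.3378, -0.0457]), array([-1.300e-03, -6.000e-04, -7.072e-01])) 0.15
```

>>> {"api": "carry_out", "payload": {"targets": [{"hand":100,"x":-0.05,"y":-0.03,"z":-0.03,"ax":0,"ay":0,"az":-0.15},{"hand":100,"x":-0.1,"y":-0.065,"z":-0.046,"ax":0,"ay":0,"az":-0.3},{"hand":100,"x":-0.15,"y":-0.1,"z":-0.046,"ax":0,"ay":0,"az":-0.45},{"hand":100,"x":-0.2,"y":-0.135,"z":-0.046,"ax":0,"ay":0,"az":-0.6},{"hand":100,"x":-0.25,"y":-0.17,"z":-0.046,"ax":0,"ay":0,"az":-0.707},{"hand":100,"x":-0.3,"y":-0.205,"z":-0.046,"ax":0,"ay":0,"az":-0.707},{"hand":100,"x":-0.35,"y":-0.245,"z":-0.046,"ax":0,"ay":0,"az":-0.707},{"hand":100,"x":-0.4,"y":-0.285,"z":-0.046,"ax":0,"ay":0,"az":-0.707}]}}

```text
t: 1.15
tool_pos: [0.4977, 0.1041, 0.4506]
orientation: [-0.383, 3.118, 0.0]
force: [0.9, 0.8, 0.1]
opening: 0.093
gripper_force: 0.0
```

Run:
```python
from h import *
print(go([.527,.03,.45],104),read_state()['t'])
```

```text
(array([-0.0105, -0.079 ,  0.0006]), array([ 0.0002,  0.0001, -0.0001])) 1.15
```

>>> {"api": "carry_out", "payload": {"targets": [{"hand":100,"x":-0.005,"y":-0.04,"z":0,"ax":0,"ay":0,"az":0},{"hand":100,"x":-0.01,"y":-0.079,"z":0,"ax":0,"ay":0,"az":0},{"hand":100,"x":-0.01,"y":-0.079,"z":0,"ax":0,"ay":0,"az":0},{"hand":100,"x":-0.01,"y":-0.079,"z":0,"ax":0,"ay":0,"az":0}]}}

```text
t: 1.65
tool_pos: [0.5259, 0.0322, 0.4504]
orientation: [0.382, -3.118, -0.001]
force: [-0.4, 1.2, 0.0]
opening: 0.0928
gripper_force: 0.0
```

Run:
```python
from h import *
P=camera_params('wrist');im,d=read_camera('wrist')
cv2.imwrite('pics/w1.png',im);X=pts('wrist',d,P);np.savez('w1.npz',im=im,X=X,d=d)
im=im.astype(int);Z=X[...,2]
red=(im[...,2]>100)&(im[...,1]<60)&(im[...,0]<60)
print(Z[red&(d>0)].mean() if (red&(d>0)).any() else None)
box=(d>0)&(X[...,0]>.4)&(X[...,0]<.68)&(abs(X[...,1]-.03)<.25)
for z0,z1 in((.028,.038),(.052,.064),(.075,.083),(.098,.106),(.135,.145)):
    m=(box&(Z>z0)&(Z<z1)).astype(np.uint8);k=cv2.connectedComponentsWithStats(m)
    for i in range(1,k[0]):
        if k[2][i,4]>60:
            p=X[k[1]==i];print(z0,k[2][i],p.mean(0).round(4),cv2.minAreaRect((p[:,:2]*1000).astype(np.float32)))
```

```text
-0.0005630281495643683
0.028 [364  66  33  27 634] [0.4105 0.075  0.0317] ((412.0178527832031, 75.33440399169922), (23.920286178588867, 35.39447021484375), 0.08458617329597473)
0.028 [123 134  40  70 366] [ 0.5671 -0.1549  0.0326] ((567.6163940429688, -156.95431518554688), (85.09208679199219, 24.605016708374023), 30.367189407348633)
0.028 [ 157  134  315    9 1734] [0.4895 0.0212 0.0325] ((489.47998046875, 21.893203735351562), (6.2061052322387695, 359.2658386230469), 13.4870023727417)
0.028 [165 142  11  55 202] [ 0.5636 -0.1326  0.033 ] ((565.1472778320312, -132.30625915527344), (63.32218933105469, 5.060680866241455), 17.035844802856445)
0.028 [ 204  142   95   55 3407] [ 0.5406 -0.0421  0.0326] ((543.103759765625, -40.694828033447266), (64.37373352050781, 109.34622192382812), 12.889439582824707)
0.028 [335 145  80  44 517] [0.5116 0.0713 0.0338] ((494.56219482421875, 90.59076690673828), (38.46105194091797, 95.96058654785156), 51.049400329589844)
0.028 [164 198 160   7 859] [ 0.5829 -0.0445  0.0323] ((582.87890625, -42.29405975341797), (6.636238098144531, 190.6204833984375), 13.5856
[... 853 characters left out ...]
819335938, -6.341547012329102), (8.584833145141602, 37.99910354614258), 11.973807334899902)
0.052 [366 190  47  14 250] [0.5314 0.1227 0.0576] ((533.7173461914062, 119.576171875), (15.437891960144043, 50.99794387817383), 26.402637481689453)
0.075 [414 150  17  58 661] [0.4987 0.1401 0.0783] ((499.52972412109375, 140.8166961669922), (60.90961456298828, 12.130702018737793), 13.78565788269043)
0.098 [387 171  26  26 490] [0.5061 0.1125 0.1002] ((506.562255859375, 112.94676971435547), (25.37640953063965, 24.741939544677734), 13.715243339538574)
0.135 [311 217  17  17 240] [0.5534 0.0424 0.1401] ((553.8720092773438, 42.47804260253906), (14.858208656311035, 14.409285545349121), 13.466713905334473)
```

View pics/w1.png

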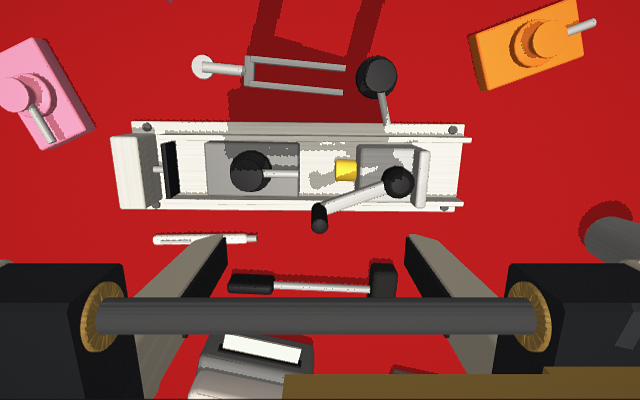

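Run:
```python
from h import *
print(go([.5537,.0425,.35],34))
print(go([.5537,.0425,.289],34))
```

```text
(array([-0.0295,  0.0028,  0.1005]), array([ 2.0000e-04, -6.0000e-04,  1.2221e+00]))
(array([-0.0295,  0.0028,  0.1615]), array([ 2.0000e-04, -6.0000e-04,  1.2221e+00]))
```

>>> {"api": "carry_out", "payload": {"targets": [{"hand":50,"x":-0.005,"y":0,"z":0.02,"ax":0,"ay":0,"az":0.175},{"hand":50,"x":-0.012,"y":0.001,"z":0.04,"ax":0,"ay":0,"az":0.35},{"hand":50,"x":-0.018,"y":0.002,"z":0.06,"ax":0,"ay":0,"az":0.525},{"hand":50,"x":-0.024,"y":0.002,"z":0.08,"ax":0,"ay":0,"az":0.7},{"hand":50,"x":-0.0295,"y":0.0028,"z":0.09,"ax":0,"ay":0,"az":0.875},{"hand":50,"x":-0.0295,"y":0.0028,"z":0.1,"ax":0,"ay":0,"az":1.05},{"hand":50,"x":-0.0295,"y":0.0028,"z":0.1,"ax":0,"ay":0,"az":1.222},{"hand":50,"x":-0.0295,"y":0.0028,"z":0.1,"ax":0,"ay":0,"az":1.222}]}}

```text
t: 2.7
tool_pos: [0.5537, 0.043, 0.3507]
orientation: [-1.471, -2.775, -0.0]
force: [0.5, 0.6, 0.9]
opening: 0.0463
gripper_force: 0.0
```

Run:
```python
from h import *
print(go([.5537,.0425,.289],34))
```

```text
(array([-0.0004, -0.0003,  0.0617]), array([-0.    , -0.0003,  0.0024]))
```

>>> {"api": "carry_out", "payload": {"newtons": 5, "targets": [{"hand":50,"x":0,"y":0,"z":0.025,"ax":0,"ay":0,"az":0},{"hand":50,"x":0,"y":0,"z":0.05,"ax":0,"ay":0,"az":0},{"hand":50,"x":0,"y":0,"z":0.061,"ax":0,"ay":0,"az":0},{"hand":50,"x":0,"y":0,"z":0.061,"ax":0,"ay":0,"az":0},{"hand":0,"x":0,"y":0,"z":0.061,"ax":0,"ay":0,"az":0},{"hand":0,"x":0,"y":0,"z":0.061,"ax":0,"ay":0,"az":0},{"hand":0,"x":0,"y":0,"z":0.061,"ax":0,"ay":0,"az":0},{"hand":0,"x":0,"y":0,"z":0.061,"ax":0,"ay":0,"az":0}]}}

```text
t: 3.7
tool_pos: [0.5544, 0.0418, 0.2903]
orientation: [1.475, 2.773, 0.002]
force: [2.5, 1.4, 1.2]
opening: 0.016
gripper_force: 5.0
```

```bash
cat >> h.py <<'E'
def arc(hub,a0,a1,n,z=.289,r=.085):
    for a in np.linspace(a0,a1,n+1)[1:]:
        p=[hub[0]+r*np.cos(np.radians(a)),hub[1]+r*np.sin(np.radians(a)),z]
        d,w=go(p,a+90); print(round(a,1),d,w[2])
E
python3 - <<'E'
from h import *
arc([.5064,.1128],-56,36.2,14)
s=read_state();print(s['opening'],s['gripper_force'],s['force'])
E
```

```text
-49.4 [0.0013 0.0097 0.0013] -0.1153
-42.8 [0.003  0.0193 0.0013] -0.2302
-36.2 [0.0057 0.0287 0.0013] -0.3452
-29.7 [0.0095 0.0377 0.0013] -0.4601
-23.1 [0.0144 0.0462 0.0013] -0.5751
-16.5 [0.0202 0.054  0.0013] -0.69
-9.9 [0.0268 0.0612 0.0014] -0.8049
-3.3 [0.0342 0.0675 0.0014] -0.9199
3.3 [0.0423 0.073  0.0014] -1.0348
9.9 [0.051  0.0775 0.0014] -1.1498
16.4 [0.0601 0.081  0.0014] -1.2647
23.0 [0.0696 0.0834 0.0014] -1.3797
29.6 [0.0792 0.0847 0.0014] -1.4946
36.2 [0.089  0.0849 0.0013] -1.6095
0.016022659924948727 5.000494346022606 [2.46812385 1.40462666 1.18538359]
```

>>> {"api": "carry_out", "payload": {"newtons": 12, "targets": [{"hand":0,"x":0.0013,"y":0.0097,"z":0,"ax":0,"ay":0,"az":-0.115},{"hand":0,"x":0.003,"y":0.0193,"z":0,"ax":0,"ay":0,"az":-0.23},{"hand":0,"x":0.0057,"y":0.0287,"z":0,"ax":0,"ay":0,"az":-0.345},{"hand":0,"x":0.0095,"y":0.0377,"z":0,"ax":0,"ay":0,"az":-0.46},{"hand":0,"x":0.0144,"y":0.0462,"z":0,"ax":0,"ay":0,"az":-0.575},{"hand":0,"x":0.0202,"y":0.054,"z":0,"ax":0,"ay":0,"az":-0.69},{"hand":0,"x":0.0268,"y":0.0612,"z":0,"ax":0,"ay":0,"az":-0.805},{"hand":0,"x":0.0268,"y":0.0612,"z":0,"ax":0,"ay":0,"az":-0.805}]}}

```text
t: 4.7
tool_pos: [0.5907, 0.0983, 0.2904]
orientation: [0.268, 3.127, -0.0]
force: [5.7, 1.5, -1.5]
opening: 0.0156
gripper_force: 12.0
```

Run:
```python
from h import *
s,q,R=tool();d=q[:2]-[.5064,.1128];print(np.hypot(*d),np.degrees(np.arctan2(d[1],d[0])),s['opening'])
arc([.5064,.1128],-9.9,36.2,7)
```

```text
0.08555145654697473 -9.781447990225242 0.015644311998987075
-3.3 [0.0011 0.0096 0.0014] -0.1129
3.3 [0.0028 0.0192 0.0014] -0.2279
9.9 [0.0055 0.0286 0.0014] -0.3428
16.4 [0.0093 0.0376 0.0013] -0.4578
23.0 [0.0141 0.0461 0.0013] -0.5727
29.6 [0.0199 0.0539 0.0013] -0.6877
36.2 [0.0265 0.0611 0.0013] -0.8026
```

>>> {"api": "carry_out", "payload": {"newtons": 8, "targets": [{"hand":0,"x":0.0013,"y":0.0096,"z":0,"ax":0,"ay":0,"az":-0.113},{"hand":0,"x":0.003,"y":0.0192,"z":0,"ax":0,"ay":0,"az":-0.228},{"hand":0,"x":0.0057,"y":0.0286,"z":0,"ax":0,"ay":0,"az":-0.343},{"hand":0,"x":0.0095,"y":0.0376,"z":0,"ax":0,"ay":0,"az":-0.458},{"hand":0,"x":0.0143,"y":0.0461,"z":0,"ax":0,"ay":0,"az":-0.573},{"hand":0,"x":0.02,"y":0.0539,"z":0,"ax":0,"ay":0,"az":-0.688},{"hand":0,"x":0.0262,"y":0.0608,"z":0,"ax":0,"ay":0,"az":-0.797},{"hand":0,"x":0.0262,"y":0.0608,"z":0,"ax":0,"ay":0,"az":-0.797}]}}

```text
t: 5.7
tool_pos: [0.5755, 0.163, 0.2905]
orientation: [-0.966, 2.984, -0.001]
force: [8.4, 3.0, -3.4]
opening: 0.0161
gripper_force: 8.0
```

Run:
```python
from h import *
s,q,R=tool();d=q[:2]-[.5064,.1128];print(np.hypot(*d),np.degrees(np.arctan2(d[1],d[0])),s['opening'],s['force'])
```

```text
0.0854248463606921 36.010964577526494 0.016062821991271264 [ 8.37315328  3.03245225 -3.42680352]
```

>>> {"api": "carry_out", "payload": {"targets": [{"hand":40,"x":0.0262,"y":0.0608,"z":0,"ax":0,"ay":0,"az":-0.797}]}}

```text
t: 5.82
tool_pos: [0.5244, 0.1928, 0.2913]
orientation: [-1.237, 2.88, -0.007]
force: [1.0, 0.4, 1.3]
opening: 0.0786
gripper_force: 0.0
```

>>> {"api": "carry_out", "payload": {"targets": [{"hand":50,"x":0,"y":0,"z":0,"ax":0,"ay":0,"az":0},{"hand":50,"x":0,"y":0,"z":0,"ax":0,"ay":0,"az":0}]}}

```text
t: 6.08
tool_pos: [0.521, 0.1947, 0.2901]
orientation: [-1.239, 2.886, -0.001]
force: [0.4, -0.3, -0.2]
opening: 0.0485
gripper_force: 0.0
```

Run:
```python
from h import *
s=read_state();print(s['opening'],s['force'],s['tool_pos'])
print(go([.5755,.163,.36],103.5),go([.4842,.2052,.40],103.5))
```

```text
0.04847916811309423 [ 0.3872117  -0.26083295 -0.21182383] [0.5210401  0.19466666 0.29009484]
(array([-0.0146, -0.0613, -0.0699]), array([-4.000e-04,  7.000e-04,  5.753e-01])) (array([ 0.0177,  0.0339, -0.1099]), array([-4.000e-04,  7.000e-04,  5.753e-01]))
```

I mistakenly repeated the earlier offset, which carried the tool past the peg while it was opening. I'll lift clear and check what state things are in.

>>> {"api": "carry_out", "payload": {"targets": [{"hand":50,"x":0,"y":0,"z":-0.05,"ax":0,"ay":0,"az":0.15},{"hand":50,"x":0.009,"y":0.017,"z":-0.1,"ax":0,"ay":0,"az":0.3},{"hand":50,"x":0.0177,"y":0.034,"z":-0.15,"ax":0,"ay":0,"az":0.45},{"hand":50,"x":0.0177,"y":0.034,"z":-0.16,"ax":0,"ay":0,"az":0.575},{"hand":50,"x":0.0177,"y":0.034,"z":-0.16,"ax":0,"ay":0,"az":0.575},{"hand":50,"x":0.0177,"y":0.034,"z":-0.16,"ax":0,"ay":0,"az":0.575}]}}

```text
t: 6.82
tool_pos: [0.4844, 0.2048, 0.4486]
orientation: [0.373, -3.118, 0.001]
force: [0.4, -0.7, -0.4]
opening: 0.0465
gripper_force: 0.0
```

```bash
cat >> h.py <<'E'
ex=np.array([.9724,.2334]);ey=np.array([-.2334,.9724])
def look(f):
    P=camera_params('wrist');im,d=read_camera('wrist')
    cv2.imwrite(f'pics/{f}.png',im);X=pts('wrist',d,P);np.savez(f+'.npz',im=im,X=X,d=d);im=im.astype(int);Z=X[...,2]
    box=(d>0)&(X[...,0]>.4)&(X[...,0]<.68)&(abs(X[...,1]-.03)<.3)
    for nm,z0,z1 in(('plate',.030,.038),('endblk',.054,.064),('rear',.075,.083),('hub',.098,.106),('peg',.135,.147)):
        k=cv2.connectedComponentsWithStats((box&(Z>z0)&(Z<z1)).astype(np.uint8))
        for i in range(1,k[0]):
            if k[2][i,4]>100:
                p=X[k[1]==i];r=cv2.minAreaRect((p[:,:2]*1000).astype(np.float32));c=np.array(r[0])/1000
                print(nm,k[2][i,4],'u,v',(c@ex).round(4),(c@ey).round(4),'xy',c.round(4),'size',np.round(r[1]),round(r[2],1))
E
python3 - <<'E'
from h import *
look('w2')
E
```

```text
plate 616 u,v 0.4183 -0.0224 xy [0.412  0.0759] size [24. 34.] 0.2
plate 1715 u,v 0.4814 -0.0929 xy [0.4897 0.022 ] size [  6. 359.] 13.5
plate 1394 u,v 0.5374 -0.1391 xy [ 0.5551 -0.0098] size [ 73. 261.] 7.1
plate 3093 u,v 0.5185 -0.1653 xy [ 0.5428 -0.0397] size [ 63. 111.] 13.7
plate 282 u,v 0.5193 -0.0472 xy [0.516  0.0753] size [22. 19.] 13.7
plate 187 u,v 0.5377 -0.2829 xy [ 0.5889 -0.1496] size [44.  9.] 3.8
plate 240 u,v 0.557 0.0598 xy [0.5277 0.1881] size [ 6. 54.] 13.2
endblk 1709 u,v 0.5184 -0.0009 xy [0.5043 0.1201] size [62. 62.] 11.8
rear 658 u,v 0.5191 0.0319 xy [0.4974 0.1522] size [61. 12.] 13.5
hub 492 u,v 0.5192 0.0024 xy [0.5043 0.1235] size [25. 25.] 82.8
```

View pics/w2.png

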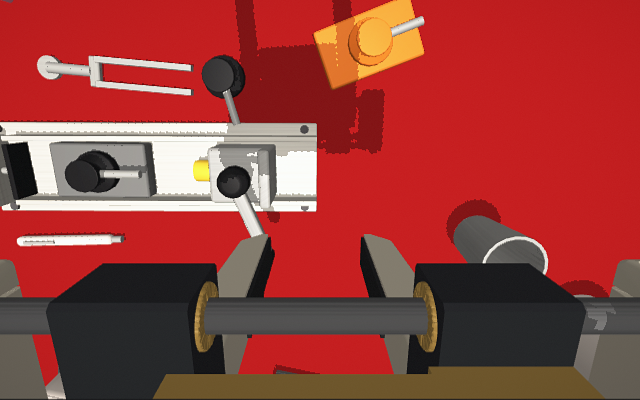

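Run:
```python
from h import *
for v,z in((.085,.236),(.05,.236)): print(go([*(.519*ex+v*ey),z],103.5))
```

```text
(array([-0.0008, -0.0011,  0.2123]), array([-0.0002, -0.0023,  0.0024]))
(array([-0.0007, -0.0361,  0.2123]), array([-0.0002, -0.0023,  0.0024]))
```

>>> {"api": "carry_out", "payload": {"newtons": 10, "targets": [{"hand":0,"x":-0.0008,"y":0.002,"z":0.04,"ax":0,"ay":0,"az":0},{"hand":0,"x":-0.0008,"y":0.002,"z":0.08,"ax":0,"ay":0,"az":0},{"hand":0,"x":-0.0008,"y":0.002,"z":0.12,"ax":0,"ay":0,"az":0},{"hand":0,"x":-0.0008,"y":0.002,"z":0.16,"ax":0,"ay":0,"az":0},{"hand":0,"x":-0.0008,"y":0.002,"z":0.2,"ax":0,"ay":0,"az":0},{"hand":0,"x":-0.0008,"y":0.002,"z":0.212,"ax":0,"ay":0,"az":0},{"hand":0,"x":-0.0008,"y":0.002,"z":0.212,"ax":0,"ay":0,"az":0},{"hand":0,"x":-0.0008,"y":0.002,"z":0.212,"ax":0,"ay":0,"az":0}]}}

```text
t: 7.88
tool_pos: [0.4851, 0.2076, 0.2395]
orientation: [-0.371, 3.117, 0.001]
force: [-0.2, -0.1, -0.1]
opening: 0.0006
gripper_force: 0.0
```

>>> {"api": "carry_out", "payload": {"targets": [{"hand":0,"x":0,"y":-0.004,"z":0,"ax":0,"ay":0,"az":0},{"hand":0,"x":0,"y":-0.008,"z":0,"ax":0,"ay":0,"az":0},{"hand":0,"x":0,"y":-0.012,"z":0,"ax":0,"ay":0,"az":0},{"hand":0,"x":0,"y":-0.016,"z":0,"ax":0,"ay":0,"az":0},{"hand":0,"x":0,"y":-0.02,"z":0,"ax":0,"ay":0,"az":0},{"hand":0,"x":0,"y":-0.025,"z":0,"ax":0,"ay":0,"az":0},{"hand":0,"x":0,"y":-0.03,"z":0,"ax":0,"ay":0,"az":0},{"hand":0,"x":0,"y":-0.035,"z":0,"ax":0,"ay":0,"az":0}]}}

```text
t: 8.88
tool_pos: [0.4925, 0.173, 0.2377]
orientation: [0.371, -3.12, -0.0]
force: [-3.0, 11.2, 0.7]
opening: 0.0006
gripper_force: 5.7
```

```bash
cat >> h.py <<'E'
def st():
    s,q,R=tool();f=np.array(s['force']);print('t',s['t'],'u,v',(q[:2]@ex).round(4),(q[:2]@ey).round(4),'z',q[2].round(4),'F u,v,z',(f[:2]@ex).round(1),(f[:2]@ey).round(1),f[2].round(1),s['opening'])
E
python3 -c "
from h import *
st()"
```

```text
t 8.875 u,v 0.5193 0.0533 z 0.2377 F u,v,z -0.3 11.6 0.7 0.0006066088558513397
```

>>> {"api": "carry_out", "payload": {"targets": [{"hand":0,"x":0,"y":-0.005,"z":0,"ax":0,"ay":0,"az":0},{"hand":0,"x":0,"y":-0.01,"z":0,"ax":0,"ay":0,"az":0},{"hand":0,"x":0,"y":-0.015,"z":0,"ax":0,"ay":0,"az":0},{"hand":0,"x":0,"y":-0.02,"z":0,"ax":0,"ay":0,"az":0},{"hand":0,"x":0,"y":-0.025,"z":0,"ax":0,"ay":0,"az":0},{"hand":0,"x":0,"y":-0.03,"z":0,"ax":0,"ay":0,"az":0},{"hand":0,"x":0,"y":-0.035,"z":0,"ax":0,"ay":0,"az":0},{"hand":0,"x":0,"y":-0.04,"z":0,"ax":0,"ay":0,"az":0}]}}

```text
t: 9.88
tool_pos: [0.5015, 0.1354, 0.2378]
orientation: [0.372, -3.119, -0.005]
force: [-2.4, 9.1, 0.4]
opening: 0.0003
gripper_force: 4.7
```

```bash
python3 -c "
from h import *
st();look('w3')"
```

```text
t 9.875 u,v 0.5193 0.0146 z 0.2378 F u,v,z -0.2 9.4 0.4 0.00032026168735946905
plate 3122 u,v 0.4185 -0.0227 xy [0.4122 0.0756] size [35. 24.] 89.9
plate 5087 u,v 0.4813 -0.0353 xy [0.4762 0.078 ] size [  7. 244.] 13.5
plate 7204 u,v 0.5185 -0.1354 xy [ 0.5357 -0.0107] size [64. 51.] 12.4
plate 418 u,v 0.4893 -0.0316 xy [0.4832 0.0835] size [68. 16.] 89.1
plate 842 u,v 0.5187 -0.0878 xy [0.5249 0.0357] size [23. 16.] 13.1
plate 863 u,v 0.5556 -0.1231 xy [0.569  0.0099] size [ 4. 78.] 13.6
endblk 7083 u,v 0.5023 -0.0237 xy [0.494  0.0942] size [ 43. 101.] 24.1
rear 1762 u,v 0.5003 0.0 xy [0.4865 0.1168] size [26. 27.] 17.2
rear 124 u,v 0.5061 -0.0315 xy [0.4995 0.0875] size [22.  5.] 86.3
rear 261 u,v 0.5102 0.0228 xy [0.4908 0.1412] size [ 3. 15.] 20.1
hub 566 u,v 0.5116 -0.041 xy [0.507  0.0796] size [ 8. 18.] 65.1
peg 646 u,v 0.4908 -0.0612 xy [0.4915 0.055 ] size [13. 11.] 76.0
peg 982 u,v 0.4872 0.0902 xy [0.4527 0.2014] size [15. 12.] 75.3
peg 1689 u,v 0.4837 -0.0004 xy [0.4705 0.1125] size [ 3. 28.] 9.4
peg 1675 u,v 0.4837 0.0296 xy [0.4634 0.1417] size [ 4. 28.] 18.8
peg 2312 u,v 0.512 -0.0633 xy [0.5126 0.0579] size [22.  3.] 12.8
peg 2838 u,v 0.5142 0.0926 xy [0.4784 0.21  ] size [30.  4.] 13.8
```

>>> {"api": "carry_out", "payload": {"targets": [{"hand":0,"x":0,"y":-0.004,"z":0,"ax":0,"ay":0,"az":0},{"hand":0,"x":0,"y":-0.008,"z":0,"ax":0,"ay":0,"az":0},{"hand":0,"x":0,"y":-0.012,"z":0,"ax":0,"ay":0,"az":0},{"hand":0,"x":0,"y":-0.016,"z":0,"ax":0,"ay":0,"az":0},{"hand":0,"x":0,"y":-0.02,"z":0,"ax":0,"ay":0,"az":0},{"hand":0,"x":0,"y":-0.024,"z":0,"ax":0,"ay":0,"az":0},{"hand":0,"x":0,"y":-0.028,"z":0,"ax":0,"ay":0,"az":0},{"hand":0,"x":0,"y":-0.032,"z":0,"ax":0,"ay":0,"az":0}]}}

```text
t: 10.92
tool_pos: [0.509, 0.1045, 0.2377]
orientation: [0.372, -3.119, -0.005]
force: [-3.2, 10.8, 1.8]
opening: 0.0006
gripper_force: 5.5
```

```bash
python3 -c "
from h import *
st();im,d=read_camera('side');P=camera_params('side');X=pts('side',d,P);i=im.astype(int)
cv2.imwrite('pics/s3.png',cv2.resize(im[175:275,255:395],None,fx=5,fy=5,interpolation=cv2.INTER_CUBIC))"
```

```text
t 10.925 u,v 0.5193 -0.0171 z 0.2377 F u,v,z -0.5 11.3 1.8 0.0005706878227987652
```

View pics/s3.png

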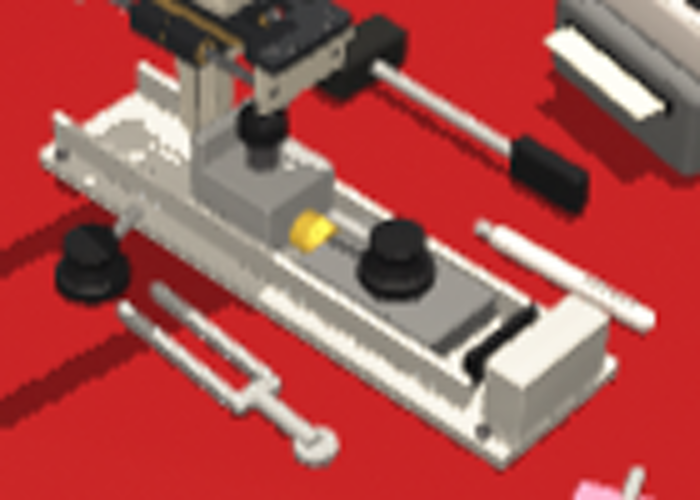

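>>> {"api": "carry_out", "payload": {"targets": [{"hand":0,"x":0,"y":-0.002,"z":0,"ax":0,"ay":0,"az":0},{"hand":0,"x":0,"y":-0.004,"z":0,"ax":0,"ay":0,"az":0},{"hand":0,"x":0,"y":-0.006,"z":0,"ax":0,"ay":0,"az":0},{"hand":0,"x":0,"y":-0.008,"z":0,"ax":0,"ay":0,"az":0},{"hand":0,"x":0,"y":-0.01,"z":0,"ax":0,"ay":0,"az":0},{"hand":0,"x":0,"y":-0.012,"z":0,"ax":0,"ay":0,"az":0},{"hand":0,"x":0,"y":-0.014,"z":0,"ax":0,"ay":0,"az":0},{"hand":0,"x":0,"y":-0.016,"z":0,"ax":0,"ay":0,"az":0}]}}

```text
t: 11.98
tool_pos: [0.5127, 0.089, 0.2377]
orientation: [0.372, -3.119, -0.005]
force: [-3.1, 9.8, 2.2]
opening: 0.0008
gripper_force: 5.4
```

>>> {"api": "carry_out", "payload": {"targets": [{"hand":0,"x":0,"y":-0.001,"z":0,"ax":0,"ay":0,"az":0},{"hand":0,"x":0,"y":-0.002,"z":0,"ax":0,"ay":0,"az":0},{"hand":0,"x":0,"y":-0.003,"z":0,"ax":0,"ay":0,"az":0}]}}

```text
t: 12.35
tool_pos: [0.5134, 0.0861, 0.2377]
orientation: [0.372, -3.119, -0.005]
force: [-3.4, 10.9, 3.0]
opening: 0.0004
gripper_force: 5.4
```

```bash
python3 -c "
from h import *
st();im,d=read_camera('side')
cv2.imwrite('pics/s4.png',cv2.resize(im[175:275,255:395],None,fx=5,fy=5,interpolation=cv2.INTER_CUBIC))"
```

```text
t 12.35 u,v 0.5193 -0.0361 z 0.2377 F u,v,z -0.7 11.4 3.0 0.0003699926922190666
```

>>> {"api": "carry_out", "payload": {"targets": [{"hand":0,"x":0,"y":-0.001,"z":0,"ax":0,"ay":0,"az":0},{"hand":0,"x":0,"y":-0.002,"z":0,"ax":0,"ay":0,"az":0}]}}

```text
t: 12.65
tool_pos: [0.5138, 0.0842, 0.2377]
orientation: [0.372, -3.119, -0.005]
force: [-3.2, 10.0, 2.8]
opening: 0.0003
gripper_force: 5.4
```

>>> {"api": "carry_out", "payload": {"targets": [{"hand":0,"x":0,"y":-0.001,"z":0,"ax":0,"ay":0,"az":0},{"hand":0,"x":0,"y":-0.002,"z":0,"ax":0,"ay":0,"az":0}]}}

```text
t: 12.9
tool_pos: [0.5143, 0.0822, 0.2377]
orientation: [0.372, -3.119, -0.005]
force: [-3.6, 10.7, 3.3]
opening: 0.0003
gripper_force: 5.4
```

```bash
python3 -c "
from h import *
st();im,d=read_camera('side')
cv2.imwrite('pics/s4.png',cv2.resize(im[175:275,255:395],None,fx=5,fy=5,interpolation=cv2.INTER_CUBIC))"
```

```text
t 12.9 u,v 0.5193 -0.0401 z 0.2377 F u,v,z -1.0 11.3 3.3 0.0003375606815534822
```

View pics/s4.png

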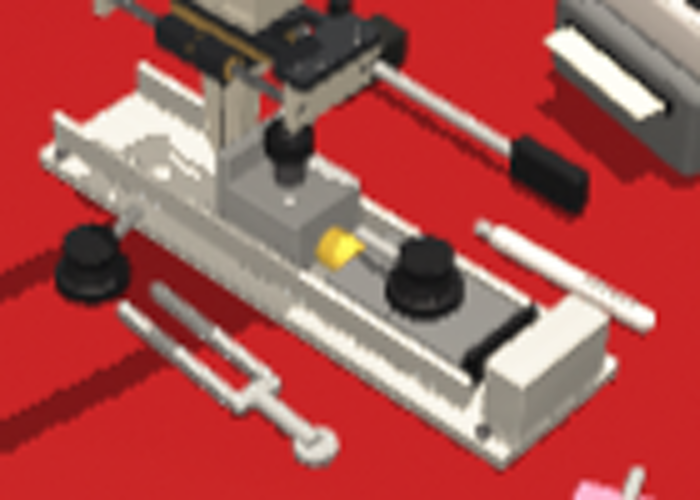

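>>> {"api": "carry_out", "payload": {"targets": [{"hand":0,"x":0,"y":-0.001,"z":0,"ax":0,"ay":0,"az":0},{"hand":0,"x":0,"y":-0.002,"z":0,"ax":0,"ay":0,"az":0}]}}

```text
t: 13.2
tool_pos: [0.5148, 0.0803, 0.2377]
orientation: [0.372, -3.119, -0.005]
force: [-3.9, 11.1, 3.2]
opening: 0.0004
gripper_force: 5.9
```

>>> {"api": "carry_out", "payload": {"targets": [{"hand":0,"x":0,"y":-0.001,"z":0,"ax":0,"ay":0,"az":0},{"hand":0,"x":0,"y":-0.002,"z":0,"ax":0,"ay":0,"az":0}]}}

```text
t: 13.45
tool_pos: [0.5152, 0.0787, 0.2378]
orientation: [0.372, -3.119, -0.006]
force: [-4.7, 13.6, 3.2]
opening: 0.0005
gripper_force: 7.0
```

```bash
python3 -c "
from h import *
st()"
```

```text
t 13.45 u,v 0.5193 -0.0437 z 0.2378 F u,v,z -1.4 14.3 3.2 0.00047871714817219075
```

>>> {"api": "carry_out", "payload": {"targets": [{"hand":0,"x":0,"y":-0.001,"z":0,"ax":0,"ay":0,"az":0},{"hand":0,"x":0,"y":-0.002,"z":0,"ax":0,"ay":0,"az":0}]}}

```text
t: 13.7
tool_pos: [0.5155, 0.0771, 0.2377]
orientation: [0.372, -3.118, -0.008]
force: [-5.9, 14.9, 3.7]
opening: 0.0002
gripper_force: 8.2
```

```bash
python3 -c "
from h import *
st()"
```

```text
t 13.7 u,v 0.5193 -0.0454 z 0.2377 F u,v,z -2.2 15.9 3.7 0.0002408860330209845
```

>>> {"api": "carry_out", "payload": {"targets": [{"hand":0,"x":0,"y":0.01,"z":0,"ax":0,"ay":0,"az":0},{"hand":0,"x":0,"y":0.03,"z":0,"ax":0,"ay":0,"az":0},{"hand":0,"x":0,"y":0.05,"z":0,"ax":0,"ay":0,"az":0},{"hand":0,"x":0,"y":0.06,"z":-0.04,"ax":0,"ay":0,"az":0},{"hand":0,"x":0,"y":0.06,"z":-0.09,"ax":0,"ay":0,"az":0},{"hand":40,"x":0,"y":0.06,"z":-0.14,"ax":0,"ay":0,"az":0},{"hand":40,"x":0,"y":0.06,"z":-0.19,"ax":0,"ay":0,"az":0},{"hand":40,"x":0,"y":0.06,"z":-0.19,"ax":0,"ay":0,"az":0}]}}

```text
t: 14.7
tool_pos: [0.5031, 0.1336, 0.4333]
orientation: [-0.37, 3.11, 0.0]
force: [-0.5, 0.3, -1.0]
opening: 0.0257
gripper_force: 0.0
```

```bash
python3 -c "
from h import *
st();look('w5')
hub=.519*ex+(-.0454-.0505)*ey;print('hub est',hub)
for z in(.36,.291):
  a=34.8;p=[*(hub+.085*np.array([np.cos(np.radians(a)),np.sin(np.radians(a))])),z];print(go(p,a+90))
"
```

```text
t 14.7 u,v 0.5204 0.0125 z 0.4333 F u,v,z -0.4 0.4 -1.0 0.025703373447747677
plate 685 u,v 0.4183 -0.0226 xy [0.412  0.0757] size [35. 24.] 90.0
plate 422 u,v 0.5194 -0.2802 xy [ 0.5705 -0.1512] size [82. 11.] 13.2
plate 1916 u,v 0.4813 -0.0927 xy [0.4896 0.0222] size [  6. 359.] 13.6
plate 4539 u,v 0.5236 -0.1933 xy [ 0.5542 -0.0658] size [ 73. 159.] 13.4
plate 134 u,v 0.5028 -0.0784 xy [0.5072 0.0411] size [88. 43.] 60.3
plate 744 u,v 0.5572 0.0093 xy [0.5396 0.1391] size [  7. 154.] 13.6
plate 493 u,v 0.6655 -0.0002 xy [0.6471 0.1552] size [31. 29.] 13.3
endblk 2331 u,v 0.5188 -0.2969 xy [ 0.5738 -0.1676] size [81. 32.] 13.1
endblk 1845 u,v 0.5184 -0.0947 xy [0.5262 0.0289] size [61. 70.] 13.6
rear 725 u,v 0.5188 -0.0661 xy [0.5199 0.0568] size [61. 12.] 13.5
hub 544 u,v 0.5186 -0.0952 xy [0.5265 0.0284] size [25. 25.] 79.9
hub est [0.52705866 0.02788144]
(array([-0.0779, -0.0775,  0.0706]), array([-0.0016,  0.0046, -0.3708]))
(array([-0.0776, -0.0775,  0.1396]), array([-0.0016,  0.0046, -0.3708]))
```

>>> {"api": "carry_out", "payload": {"newtons": 6, "targets": [{"hand":60,"x":-0.035,"y":-0.035,"z":0.01,"ax":0,"ay":0,"az":-0.15},{"hand":60,"x":-0.0775,"y":-0.0775,"z":0.03,"ax":-0.0016,"ay":0.0046,"az":-0.3},{"hand":60,"x":-0.0775,"y":-0.0775,"z":0.06,"ax":-0.0016,"ay":0.0046,"az":-0.371},{"hand":60,"x":-0.0775,"y":-0.0775,"z":0.07,"ax":-0.0016,"ay":0.0046,"az":-0.371},{"hand":60,"x":-0.0775,"y":-0.0775,"z":0.07,"ax":-0.0016,"ay":0.0046,"az":-0.371}]}}

```text
t: 15.38
tool_pos: [0.5948, 0.0766, 0.3563]
orientation: [0.936, -2.991, -0.003]
force: [-0.2, -0.7, 0.9]
opening: 0.0554
gripper_force: 0.0
```

```bash
python3 -c "
from h import *
st();look('w6')
hub=np.array([.5267,.0281]);a=34.8
print(go([*(hub+.085*np.array([np.cos(np.radians(a)),np.sin(np.radians(a))])),.291],a+90))
"
```

```text
t 15.375 u,v 0.5962 -0.0644 z 0.3563 F u,v,z -0.4 -0.7 0.9 0.05537722931967319
plate 450 u,v 0.5372 -0.2792 xy [ 0.5875 -0.1461] size [47. 12.] 11.2
plate 7494 u,v 0.5191 -0.1976 xy [ 0.5508 -0.071 ] size [ 64. 130.] 13.7
plate 2695 u,v 0.4812 -0.0607 xy [0.482  0.0533] size [  7. 295.] 13.5
plate 905 u,v 0.4205 -0.019 xy [0.4133 0.0796] size [19. 35.] 34.4
plate 1615 u,v 0.5571 -0.1812 xy [ 0.584  -0.0461] size [  6. 184.] 13.5
plate 1155 u,v 0.5572 0.0076 xy [0.54   0.1374] size [  6. 158.] 13.5
plate 950 u,v 0.6705 -0.0013 xy [0.6522 0.1553] size [42. 30.] 12.6
endblk 2147 u,v 0.5404 -0.2975 xy [ 0.5949 -0.1631] size [40. 31.] 13.7
endblk 3901 u,v 0.5192 -0.101 xy [0.5284 0.0229] size [62. 59.] 13.8
rear 1406 u,v 0.5193 -0.0664 xy [0.5204 0.0566] size [62. 12.] 13.6
hub 1174 u,v 0.5189 -0.0957 xy [0.5268 0.028 ] size [26. 25.] 67.3
peg 509 u,v 0.5977 -0.064 xy [0.5961 0.0772] size [15. 15.] 84.9
(array([-0.0013, -0.001 ,  0.0669]), array([ 0.0026, -0.0045, -0.0004]))
```

View pics/w6.png

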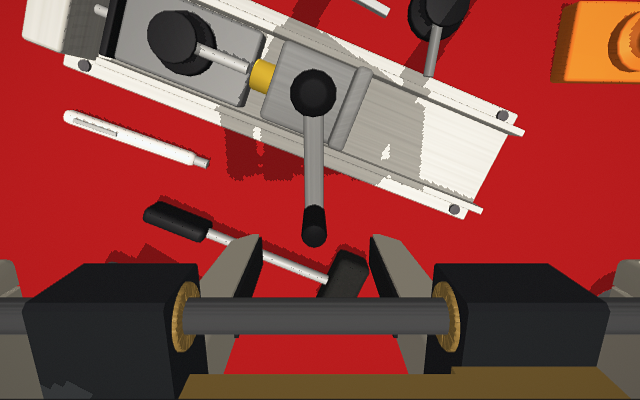

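>>> {"api": "carry_out", "payload": {"newtons": 6, "targets": [{"hand":60,"x":-0.0013,"y":0,"z":0.03,"ax":0.0026,"ay":-0.0045,"az":0},{"hand":60,"x":-0.0013,"y":0,"z":0.055,"ax":0.0026,"ay":-0.0045,"az":0},{"hand":60,"x":-0.0013,"y":0,"z":0.066,"ax":0.0026,"ay":-0.0045,"az":0},{"hand":60,"x":-0.0013,"y":0,"z":0.066,"ax":0.0026,"ay":-0.0045,"az":0},{"hand":0,"x":-0.0013,"y":0,"z":0.066,"ax":0.0026,"ay":-0.0045,"az":0},{"hand":0,"x":-0.0013,"y":0,"z":0.066,"ax":0.0026,"ay":-0.0045,"az":0},{"hand":0,"x":-0.0013,"y":0,"z":0.066,"ax":0.0026,"ay":-0.0045,"az":0},{"hand":0,"x":-0.0013,"y":0,"z":0.066,"ax":0.0026,"ay":-0.0045,"az":0}]}}

```text
t: 16.42
tool_pos: [0.5964, 0.077, 0.292]
orientation: [-0.94, 2.997, -0.0]
force: [0.7, 0.6, -1.1]
opening: 0.0203
gripper_force: 0.0
```

```bash
python3 -c "
from h import *
st();s,q,R=tool();d=q[:2]-[.5267,.0281];print(np.hypot(*d),np.degrees(np.arctan2(d[1],d[0])))
arc([.5267,.0281],35,-57.4,14,z=.2905)
"
```

```text
t 16.425 u,v 0.598 -0.0644 z 0.292 F u,v,z 0.8 0.4 -1.1 0.020284201878741803
0.08516418063881775 35.01739847212048
28.4 [ 0.0007 -0.0098  0.0015] 0.1119
21.8 [ 0.0023 -0.0194  0.0015] 0.2271
15.2 [ 0.0051 -0.0288  0.0015] 0.3423
8.6 [ 0.0089 -0.0378  0.0015] 0.4575
2.0 [ 0.0137 -0.0464  0.0015] 0.5727
-4.6 [ 0.0195 -0.0543  0.0015] 0.6879
-11.2 [ 0.0261 -0.0615  0.0015] 0.8031
-17.8 [ 0.0336 -0.0678  0.0015] 0.9183
-24.4 [ 0.0417 -0.0733  0.0015] 1.0335
-31.0 [ 0.0503 -0.0778  0.0015] 1.1487
-37.6 [ 0.0595 -0.0813  0.0015] 1.2639
-44.2 [ 0.069  -0.0837  0.0015] 1.3791
-50.8 [ 0.0787 -0.0851  0.0015] 1.4942
-57.4 [ 0.0884 -0.0852  0.0015] 1.6094
```

>>> {"api": "carry_out", "payload": {"newtons": 7, "targets": [{"hand":0,"x":0,"y":0,"z":0,"ax":0,"ay":0,"az":0},{"hand":0,"x":0.0007,"y":-0.0098,"z":0,"ax":0,"ay":0,"az":0.112},{"hand":0,"x":0.0023,"y":-0.0194,"z":0,"ax":0,"ay":0,"az":0.227},{"hand":0,"x":0.0051,"y":-0.0288,"z":0,"ax":0,"ay":0,"az":0.342},{"hand":0,"x":0.0089,"y":-0.0378,"z":0,"ax":0,"ay":0,"az":0.457},{"hand":0,"x":0.0137,"y":-0.0464,"z":0,"ax":0,"ay":0,"az":0.573},{"hand":0,"x":0.0195,"y":-0.0543,"z":0,"ax":0,"ay":0,"az":0.688},{"hand":0,"x":0.0261,"y":-0.0615,"z":0,"ax":0,"ay":0,"az":0.803}]}}

```text
t: 17.42
tool_pos: [0.6101, 0.012, 0.2918]
orientation: [0.311, 3.126, 0.002]
force: [-1.7, 4.8, 1.8]
opening: 0.0161
gripper_force: 7.0
```

```bash
python3 -c "
from h import *
st();s,q,R=tool();d=q[:2]-[.5267,.0281];print(np.hypot(*d),np.degrees(np.arctan2(d[1],d[0])))
arc([.5267,.0281],-11.2,-57.4,7,z=.2905)
"
```

```text
t 17.425 u,v 0.596 -0.1307 z 0.2918 F u,v,z -0.5 5.0 1.8 0.01611023629694524
0.08489259235922249 -10.912303714562885
-17.8 [ 0.0004 -0.0102  0.0013] 0.112
-24.4 [ 0.0021 -0.0198  0.0013] 0.2272
-31.0 [ 0.0048 -0.0292  0.0013] 0.3424
-37.6 [ 0.0086 -0.0382  0.0013] 0.4576
-44.2 [ 0.0135 -0.0468  0.0013] 0.5728
-50.8 [ 0.0192 -0.0547  0.0012] 0.688
-57.4 [ 0.0259 -0.0619  0.0012] 0.8032
```

>>> {"api": "carry_out", "payload": {"newtons": 14, "targets": [{"hand":0,"x":0.0006,"y":-0.0102,"z":0,"ax":0,"ay":0,"az":0.112},{"hand":0,"x":0.0022,"y":-0.0198,"z":0,"ax":0,"ay":0,"az":0.227},{"hand":0,"x":0.0048,"y":-0.0292,"z":0,"ax":0,"ay":0,"az":0.342},{"hand":0,"x":0.0086,"y":-0.0382,"z":0,"ax":0,"ay":0,"az":0.457},{"hand":0,"x":0.0135,"y":-0.0468,"z":0,"ax":0,"ay":0,"az":0.573},{"hand":0,"x":0.0192,"y":-0.0547,"z":0,"ax":0,"ay":0,"az":0.688},{"hand":0,"x":0.0259,"y":-0.0619,"z":0,"ax":0,"ay":0,"az":0.803},{"hand":0,"x":0.0259,"y":-0.0619,"z":0,"ax":0,"ay":0,"az":0.803}]}}

```text
t: 18.42
tool_pos: [0.573, -0.0427, 0.2919]
orientation: [1.505, 2.757, 0.007]
force: [5.7, 10.0, -2.2]
opening: 0.0158
gripper_force: 14.0
```

```bash
python3 -c "
from h import *
st();s,q,R=tool();d=q[:2]-[.5267,.0281];a=np.arctan2(d[1],d[0]);print(np.hypot(*d),np.degrees(a))
f=s['force'];print('tangential ccw',-np.sin(a)*f[0]+np.cos(a)*f[1],'radial',np.cos(a)*f[0]+np.sin(a)*f[1])
"
```

```text
t 18.425 u,v 0.5472 -0.1753 z 0.2919 F u,v,z 7.9 8.4 -2.2 0.015787378540375194
0.08461754502121097 -56.84321838314861
tangential ccw 10.241950101176492 radial -5.31254896224144
```

>>> {"api": "carry_out", "payload": {"newtons": 25, "targets": [{"hand":0,"x":0,"y":-0.0015,"z":0,"ax":0,"ay":0,"az":0},{"hand":0,"x":0,"y":-0.003,"z":0,"ax":0,"ay":0,"az":0},{"hand":0,"x":0,"y":-0.003,"z":0,"ax":0,"ay":0,"az":0}]}}

```text
t: 18.8
tool_pos: [0.5719, -0.0432, 0.292]
orientation: [1.5, 2.756, 0.012]
force: [17.4, 14.8, -9.2]
opening: 0.0155
gripper_force: 25.0
```

```bash
python3 -c "
from h import *
st();s,q,R=tool();d=q[:2]-[.5267,.0281];a=np.arctan2(d[1],d[0]);print(np.hypot(*d),np.degrees(a))
f=s['force'];print('tangential ccw',-np.sin(a)*f[0]+np.cos(a)*f[1],'radial',np.cos(a)*f[0]+np.sin(a)*f[1])
"
```

```text
t 18.8 u,v 0.546 -0.1755 z 0.292 F u,v,z 20.4 10.4 -9.2 0.015496348368083477
0.08440933470071074 -57.642575042384195
tangential ccw 22.606696106608986 radial -3.2202675985020033
```

>>> {"api": "carry_out", "payload": {"newtons": 10, "targets": [{"hand":0,"x":0,"y":0.002,"z":0,"ax":0,"ay":0,"az":0},{"hand":0,"x":0,"y":0.003,"z":0,"ax":0,"ay":0,"az":0},{"hand":40,"x":0,"y":0.003,"z":0,"ax":0,"ay":0,"az":0},{"hand":40,"x":0,"y":0.003,"z":0,"ax":0,"ay":0,"az":0},{"hand":40,"x":0,"y":0.003,"z":0,"ax":0,"ay":0,"az":0},{"hand":40,"x":0,"y":0.003,"z":-0.04,"ax":0,"ay":0,"az":0},{"hand":40,"x":0,"y":0.003,"z":-0.09,"ax":0,"ay":0,"az":0},{"hand":40,"x":0,"y":0.003,"z":-0.14,"ax":0,"ay":0,"az":0}]}}

```text
t: 19.8
tool_pos: [0.5723, -0.0443, 0.433]
orientation: [-1.504, -2.758, 0.0]
force: [-0.3, 0.8, 0.3]
opening: 0.0369
gripper_force: 0.0
```

>>> {"api": "carry_out", "payload": {"targets": [{"hand":100,"x":0.04,"y":0,"z":0,"ax":0,"ay":0,"az":0},{"hand":100,"x":0.08,"y":0,"z":0,"ax":0,"ay":0,"az":0},{"hand":100,"x":0.08,"y":0,"z":0,"ax":0,"ay":0,"az":0},{"hand":100,"x":0.08,"y":0,"z":0,"ax":0,"ay":0,"az":0}]}}

```text
t: 20.3
tool_pos: [0.5293, 0.0228, 0.4318]
orientation: [1.503, 2.758, -0.0]
force: [0.4, -0.7, 0.9]
opening: 0.073
gripper_force: 0.0
```

```bash
python3 -c "
from h import *
st();look('w7')
z=np.load('w7.npz');X=z['X'];i=z['im'].astype(int);m=(i[...,0]<90)&(i[...,1]>110)&(i[...,2]>130)&(z['d']>0)&(X[...,2]<.045)
v=X[m][:,:2]@ey;u=X[m][:,:2]@ex;k=abs(u-.519)<.02;print('yellow v',np.percentile(v[k],[1,99]),k.sum())
"
```

```text
t 20.3 u,v 0.5201 -0.1014 z 0.4318 F u,v,z 0.3 -0.8 0.9 0.07296750542599482
plate 1704 u,v 0.4814 -0.1015 xy [0.4918 0.0137] size [  6. 343.] 13.5
plate 1383 u,v 0.5573 -0.0468 xy [0.5528 0.0846] size [  6. 267.] 13.5
plate 704 u,v 0.4184 -0.0228 xy [0.4122 0.0755] size [35. 24.] 89.5
plate 1134 u,v 0.6756 -0.0007 xy [0.6571 0.157 ] size [52. 30.] 11.0
plate 2822 u,v 0.519 -0.198 xy [ 0.5508 -0.0714] size [ 64. 126.] 13.9
endblk 1900 u,v 0.5194 -0.1017 xy [0.5288 0.0224] size [62. 56.] 13.5
endblk 493 u,v 0.527 -0.3011 xy [ 0.5827 -0.1698] size [67. 24.] 15.6
rear 777 u,v 0.5194 -0.0661 xy [0.5204 0.0569] size [62. 12.] 13.4
hub 556 u,v 0.5196 -0.0952 xy [0.5274 0.0287] size [25. 25.] 73.5
peg 254 u,v 0.5481 -0.1746 xy [ 0.5737 -0.0419] size [15. 15.] 74.1
yellow v [-0.15122479 -0.13507087] 219
```

View pics/w7.png

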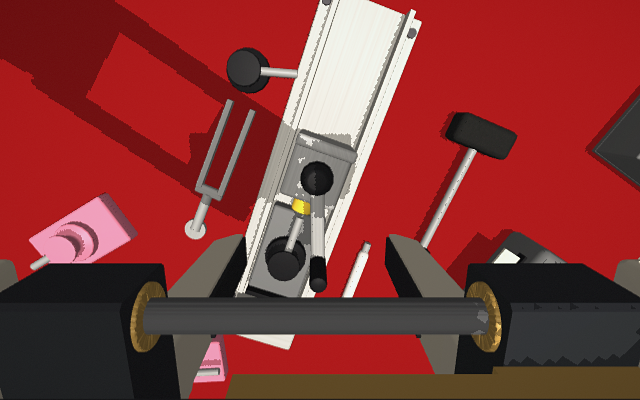

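```bash
python3 -c "
from plant import robot
print(robot.close_job())"
```

```text
the job is handed in; nothing more can be done
None
```

I handed the job in at about 20 s: the plate is hard against the pad, the bumper is squashed about 4 mm, the lever is back at its home end stop, and the stop hasn't moved since. While I was letting go of the lever after freeing it, one wrong move slid the free stop about 11 mm outwards, before any pushing. It touched nothing else, and I didn't touch the plate or chestpiece.

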